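# Pump the filter unit, lift its flap and hold up the filter insert

### The job

Give the red lever of the small bench filter unit three full strokes, right down and right back up each time, to clear the filter. Then lift the blue cover flap and leave it swung open past upright, take the filter insert hidden beneath by its orange handle, draw it straight up out of its slot and hold it up, upright and still, with its lower edge clear above the unit by at least 5 cm (about 8 cm is good). Finish while holding it there, and leave the other things on the bench where they are.

Things in the scene. Friction and masses are not known exactly. Their poses are not given: they have to be found in the camera images.
- filter_unit: White filter unit fixed to the bench: housing 104 x 104 mm on a 116 mm grey plinth, flat deck 85 mm above the bench, blue cover flap on it, pump lever on its -y side, nearest the robot. Origin on the bench under the middle; x from its front (round gauge, facing left and towards the robot) to its rear, y left, z up. Slot for the insert: 16 (x) by 50 mm (y), 60 mm deep, centred at x -16, y 0 mm.
- lever (a joint): Pump lever hinged about the unit's y axis, pointing to the front. 0 = up at rest (0.78 rad above level), grows as it is pressed down, stop at 0.70 (0.08 rad above level). Right down: above 0.62; right up: below 0.08. A spring returns it to 0: about 3 N at the tip at rest, 10 N when fully down.
- lever_pivot (a point): Point on the lever's pivot axis in the lever's own plane, at (0, -82, 85) mm in the unit's frame.
- lever_tip (a point): Near the end of the lever's red grip, a round bar of radius 9 mm (the last 32 mm of the lever); this point is on the bar's axis, 100 mm from the pivot, and the rounded end is 9 mm beyond. At rest 155 mm above the bench and 71 mm ahead of the pivot; fully down 93 mm above it and 100 mm ahead. Press from above.
- flap (a joint): Cover flap, hinged along its rear lower edge. 0 = shut on the deck, grows as it is lifted, 1.57 = upright, stop at 2.0 rad, leaning back. The hinge is stiff (0.09 N m; 1 to 2 N at the pull bar moves it), so the flap stays wherever it is left. It may start up to 0.12 rad ajar. Shut, the flap is 92 x 96 x 45 mm, hollow, its top 133 mm above the bench.
- flap_pull (a point): Centre of the black pull bar on the flap's front: 16 mm in diameter, 26 mm long along the unit's y, flat ends. Grasped across the ends, it can turn between the fingers as the flap swings. 26 mm ahead of the flap's front face on a 12 mm stem. Shut: 72 mm ahead of the unit's origin, 130 mm up. It circles the hinge axis at 125 mm, at (joint + 0.342) rad above the forward level.
- flap_hinge (a point): Middle of the flap's hinge axis, which runs along the unit's y, at (46, 0, 88) mm in the unit's frame.
- insert: Loose filter insert, about 80 g, hidden in the slot under the flap: orange handle 10 (x) by 24 mm (y), top 36 mm above the deck, on a white ribbed plate 12 x 46 mm reaching 60 mm down the slot. Origin in the handle, 12 mm under its top, 24 mm above the deck when seated, 84 mm above the lower edge; axes as the unit's. Free all round once the flap is open; grasp across the 24 mm.
- timer: White bench timer, 44 x 64 x 33 mm, origin under its centre: leave it alone.
- buffer_bottle: White bottle with a yellow cap, 54 mm wide, 92 mm tall, origin under its centre: leave it alone.
- dropper: Brown dropper bottle with a black top, 33 mm wide, 102 mm tall, origin under its centre: leave it alone.
- mouse: Black and teal computer mouse, 95 x 82 x 43 mm, origin under its centre: leave it alone.

How it is judged:
By the outcome, as a careful person would: the job done as asked, in the order asked, and still so for the second after the job is handed in, while the arm keeps its last pose, push and grip.
It also fails if it takes over 70 s, if anything falls off the work surface, if the arm or the gripper's body presses on something with over 40 N, if the wrist force passes 120 N, or if a joint passes its speed limit or range.

### The arm

A 7-joint arm with a two-finger parallel gripper is mounted at the origin on a cart in front of the work surface, level with it; the furniture and walls round the work are solid. World frame = base frame: x ahead of the robot, y to its left, z up, the work surface at z = 0. Lengths are in mm, angles in rad, forces in N, time in s.
With the tool pointing down it reaches from about 350 to 900 mm from the base axis. Payload 19.9 kg.
Tool frame: the origin (TCP) lies midway between the tips of the shut fingers; the grasp point (between the pads) lies bot.pinch_z behind it (bot.pinch_z is the distance from the TCP to the grasp point, in mm); z points along the fingers, y is the line along which they close (so a half turn about z gives the same grasp; the last joint's range is limited). The gripper opens to 94 mm and grips with 3 to 60 N. Pads are 16 mm wide; open, the fingers measure 119 mm over their backs; the gripper's body (75 mm by 177 mm) begins 78 mm behind the grasp point.
Start: joints at [1.075, 0.417, -0.01, 1.614, 0.005, 1.111, -0.053], TCP at [274.542, -561.449, 205.425] pointing down, gripper open.
Joint ranges: [-2.81, 2.81], [-0.39, 2.02], [-1.27, 1.25], [0.06, 2.57], [-1.19, 4.33], [0.19, 2], [-2.82, 2.82]. Speed limits (rad/s): [1.89, 1.89, 2.39, 2.39, 3.01, 3.01, 3.01].

### API

Orientations are given as a unit quaternion [x, y, z, w].
In Python, from station import status, imaging, bot, models gives the robot as it stands. The module is installed in compiled form; this text tells all that it offers.
- The arm moves only by the shell command python3 -m pendant 'ROWS' [FORCE]. ROWS is JSON, a list of rows, each an object of numbers: "hand": the closure, from 0 (fully open) to 1 (shut); "x", "y", "z": the shift along the world's x, y, z in cm; "wx", "wy", "wz": the turn, a rotation vector about the world's x, y, z in rad. A call has 1 to 8 rows; each row is the pose to reach, as a shift and turn from the pose commanded when the call began; what a row does not reach only later rows make up. A row lasts 1/8 s, in which the tool goes at most 62.5 mm and 10.7 degrees, less where a joint would pass 70% of its speed; a pose out of reach is approached as far as the arm can. A call with a gripper value outside its range is refused whole. The fingers move at their own pace and stop on an object; FORCE is the grip in N (left out, the last holds). Time passes only in rows, so rows that repeat a pose let the fingers close. It gives the time, the measured TCP pose, the force, the opening and the grip force at its end, in the units of the state.
- status.sense(): the state, without advancing time (a new reading comes with each control period).
- imaging.get_image(name): name is "scene" or "side" or "wrist"; returns the picture (420x560x3 uint8, blue, green, red); there is no depth.
- imaging.get_calibration(name): a dict with "intrinsics" (3x3 intrinsics, pixels), "k1" (the pictures are not rectified: a ray, as slopes to the right and down, at radius r is drawn at 1 + k1 r^2 times it, then the intrinsics apply), "T" (4x4, takes a point from camera to world coordinates). Camera axes: x right, y down, z forward; pixel columns grow to the right and rows downward; lengths in mm; the calibration is good to about 2 mm. A picture is of the moment at which its call begins: read the wrist's pose just before it. get_calibration takes no time and is no camera call; for the wrist camera it gives the pose at the moment of the call.
- bot.job_done(): hands the job in; it is judged then, once.
Trained networks look in the newest picture that a camera, given by its name, has taken for a name from the list of things; names that differ only in an ending like _2 or _b are one class to them, and where a whole thing is asked for, a point or a joint stands for the part that bears it (a point fixed in the world has none). Each returns a list of dicts, best first, with "p" (0 to 1); they miss things now and then, are a little off and sometimes report something else, mostly with a low value. They report only what shows in the picture. A call takes as long as a camera call.
- models.look_for(camera, label): "position" ([x, y, z] in mm, in the coordinates of the camera as it stood for that picture, good to about 4 mm: the middle of the surface that is visible of it).
The state is a dict: "time_s": time; "joint_pos": joint angles; "joint_vel": joint speeds; "effort": joint torques, N m; "eef_pos": TCP position; "tool_rot": TCP orientation; "contact_force": force on the tool from outside, world axes, zero at the start; "wrist_torque": the same for the moment, N m; "gripper_width": opening from 0.0 (shut) to 1.0 (fully open); "gripper_force": force on a finger pad.
Only numpy, scipy, OpenCV 4.12 (cv2) and the standard library are available. Lean on these libraries where they do the work, as an engineer would, in place of code of your own. Each camera call takes 0.05 s, during which the arm holds its last target. There are 200 camera calls.

## Working session

There is one attempt and no reset: what is moved stays moved. The work goes in short steps, Python scripts to look and compute and a shell command to move; the robot and the scene stay as the last step left them, time stands still between calls to the robot, and variables do not carry over. Pictures are saved under pics/ and viewed, at most 13 in all, crops included, and the job is handed in when it is done.

```bash
mkdir -p pics; cat > h.py <<'E'
from station import status, imaging, bot, models
import numpy as np, cv2
from scipy.spatial.transform import Rotation as R
def look(cam,labels):
    im=imaging.get_image(cam); T=np.array(imaging.get_calibration(cam)["T"]); out={}
    for l in labels:
        r=models.look_for(cam,l)[:2]
        out[l]=[(round(d["p"],2),(T@np.r_[d["position"],1])[:3].round(0).tolist()) for d in r]
    return im,out
def proj(cam,P,c=None):
    c=c or imaging.get_calibration(cam); q=np.linalg.inv(np.array(c["T"]))@np.r_[P,1]
    s=q[:2]/q[2]; s=s*(1+c["k1"]*(s@s)); K=np.array(c["intrinsics"]); return (K@np.r_[s,1])[:2]
def ray(cam,px,c=None):
    c=c or imaging.get_calibration(cam); K=np.array(c["intrinsics"])
    d=np.linalg.inv(K)@np.r_[px,1]; u=d[:2].copy(); s=u.copy()
    for _ in range(20): s=u/(1+c["k1"]*(s@s))
    T=np.array(c["T"]); return T[:3,3],T[:3,:3]@np.r_[s,1]
def atz(cam,px,z,c=None):
    o,d=ray(cam,px,c); return o+d*(z-o[2])/d[2]
E
python3 - <<'E'
from h import *
s=status.sense(); print({k:np.round(v,3) for k,v in s.items()}, bot.pinch_z)
ims=[]
for c in ["scene","side"]:
    im,o=look(c,["filter_unit","lever","lever_tip","flap","flap_pull","timer","buffer_bottle","dropper","mouse"])
    cv2.imwrite(f"pics/{c}0.png",im)
    print(c,np.array(imaging.get_calibration(c)["T"])[:3,3].round()); [print(k,v) for k,v in o.items()]
E
```

```text
{'time_s': np.float64(0.0), 'joint_pos': array([ 1.074,  0.418, -0.01 ,  1.614,  0.005,  1.111, -0.053]), 'joint_vel': array([ 0.   , -0.002,  0.   , -0.   ,  0.001,  0.   ,  0.001]), 'effort': array([ 0.0000e+00, -8.5127e+01,  6.3800e-01, -4.2599e+01, -4.9000e-02,
        1.9000e-02,  0.0000e+00]), 'eef_pos': array([ 274.385, -561.133,  204.818]), 'tool_rot': array([ 0.974,  0.225, -0.   , -0.001]), 'contact_force': array([ 0.675, -0.896,  0.058]), 'wrist_torque': array([0.002, 0.045, 0.048]), 'gripper_force': np.float64(0.0), 'gripper_width': np.float64(0.996)} 18.8
scene [-78.  34. 914.]
filter_unit [(0.7, [443.0, 253.0, 129.0])]
lever [(0.83, [390.0, 227.0, 132.0])]
lever_tip [(0.59, [389.0, 225.0, 132.0])]
flap [(0.76, [459.0, 268.0, 128.0]), (0.71, [387.0, 228.0, 130.0])]
flap_pull [(0.62, [462.0, 266.0, 134.0])]
timer [(0.87, [350.0, 424.0, 24.0])]
buffer_bottle [(0.73, [674.0, 240.0, 64.0]), (0.71, [444.0, 254.0, 125.0])]
dropper []
mouse [(0.93, [395.0, 126.0, 21.0])]
side [ 481. 1043.  482.]
filter_unit [(0.75, [468.0, 308.0, 86.0])]
lever [(0.61, [474.0, 302.0, 132.0]), (0.54, [380.0, 248.0, 141.0])]
lever_tip [(0.65, [385.0, 247.0, 142.0])]
flap [(0.86, [471.0, 304.0, 132.0])]
flap_pull [(0.97, [471.0, 301.0, 129.0])]
timer [(0.98, [353.0, 450.0, 17.0])]
buffer_bottle [(0.34, [381.0, 247.0, 142.0])]
dropper [(0.51, [551.0, 124.0, 39.0])]
mouse []
```

View pics/scene0.png

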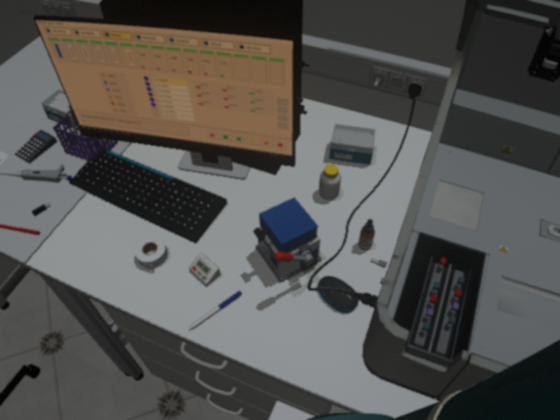

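View pics/side0.png

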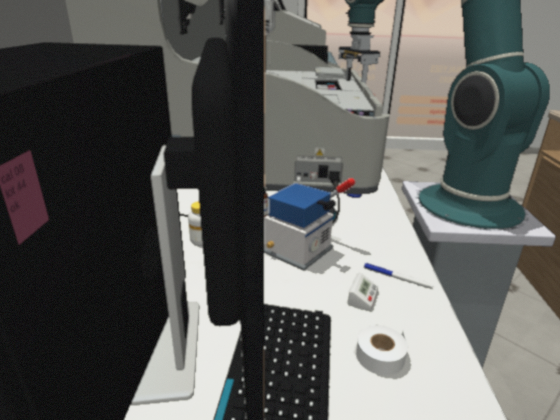

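The scene camera shows the unit at about (290,235), with its blue flap and the red lever at (290,256). The side camera shows the flap at (300,203) and the red grip at (345,186). I'll zoom in on both to fit the unit's pose.

```bash
python3 - <<'E'
import cv2,numpy as np
a=cv2.imread("pics/scene0.png")[190:290,240:340]; b=cv2.imread("pics/side0.png")[170:270,260:360]
cv2.imwrite("pics/crop0.png",np.hstack([cv2.resize(i,(400,400),interpolation=cv2.INTER_CUBIC) for i in (a,b)]))
E
```

```text
(no output)
```

View pics/crop0.png

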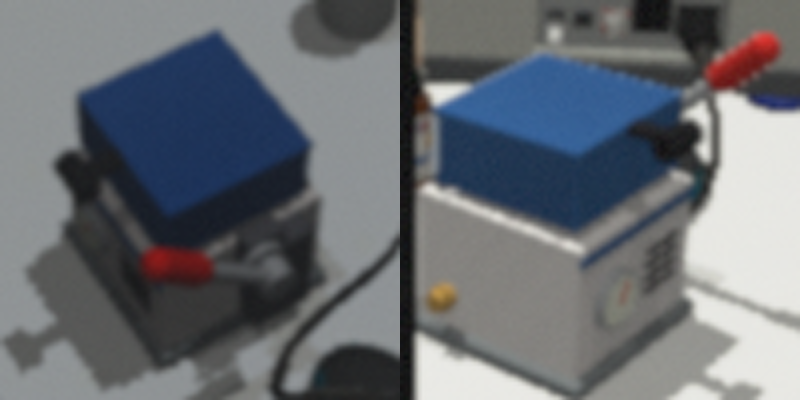

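```bash
cat > fit.py <<'E'
from h import *
from scipy.optimize import least_squares
def flap(p,a):  # point given in shut unit coords
    d=np.array(p,float)-[46,0,88]; c,s=np.cos(a),np.sin(a)
    return np.array([46+d[0]*c+d[2]*s, d[1], 88-d[0]*s+d[2]*c])
def W(q,P): c,s=np.cos(q[2]),np.sin(q[2]); return np.array([q[0]+c*P[0]-s*P[1],q[1]+s*P[0]+c*P[1],P[2]])
E
cat > f0.py <<'E'
from fit import *
obs=[("scene",(80,97),(-46,48,133),1),("scene",(218,31),(46,48,133),1),("scene",(310,147),(46,-48,133),1),("scene",(167,215),(-46,-48,133),1),
("scene",(163,365),(-58,-58,0),0),("scene",(158,263),(-71,-82,155),0),("scene",(74,178),(-72,0,130),1),
("side",(177,155),(-46,48,133),1),("side",(283,97),(-46,-48,133),1),("side",(40,107),(46,48,133),1),("side",(150,53),(46,-48,133),1),
("side",(182,397),(-58,58,0),0),("side",(182,262),(-52,52,85),0),("side",(362,50),(-71,-82,155),0),("side",(276,138),(-72,0,130),1)]
off={"scene":(240,190),"side":(260,170)}; cal={c:imaging.get_calibration(c) for c in off}
def res(q): 
    return np.concatenate([proj(c,W(q,flap(P,q[3]) if f else P)+np.r_[0,0,0],cal[c])-(np.array(px)/4+off[c]) for c,px,P,f in obs])
r=least_squares(res,[450,265,-.7,0.05],x_scale=[10,10,.1,.1],loss="soft_l1")
print(r.x, np.round(res(r.x).reshape(-1,2),1).tolist())
q=r.x
for n,P in dict(tip=(-71,-82,155),tipdown=(-100,-82,93),pivot=(0,-82,85),pull=flap((-72,0,130),q[3]),hinge=(46,0,88),ins=(-16,0,109)).items(): print(n,W(q,P).round(1))
E
python3 f0.py
```

```text
[ 4.71084253e+02  2.69935681e+02 -6.16595287e-01 -1.12680355e-04] [[-1.6, -0.4], [-0.3, -0.9], [0.7, -0.7], [-0.5, 1.2], [-0.9, 2.1], [-0.4, 0.6], [0.4, 0.6], [0.5, -0.4], [0.4, -1.4], [-2.0, -1.3], [-1.8, -1.6], [-1.7, 1.0], [-0.5, -3.6], [0.3, -1.2], [0.5, 0.8]]
tip [365.7 244.1 155. ]
tipdown [342.1 260.9  93. ]
pivot [423.7 203.   85. ]
pull [412.3 311.6 130. ]
hinge [508.6 243.3  88. ]
ins [458.  279.2 109. ]
```

```bash
python3 - <<'E'
from h import *
print("mon base",atz("scene",(215,170),0).round(), "pen",atz("scene",(215,310),0).round(),"machine edge if z=0,300",atz("scene",(395,300),0).round(),atz("scene",(395,300),300).round())
for P in [(274,-561,205),(274,-561,400),(450,-250,400),(450,0,300)]: print(P,proj("side",P).round(),proj("scene",P).round())
# monitor lower right corner: points on scene ray projected in side
o,d=ray("scene",(295,160))
for z in (100,200,300,400):
    P=o+d*(z-o[2])/d[2]; print(P.round(),proj("side",P).round())
E
python3 -m pendant '[{"hand":1,"z":6},{"hand":1,"z":12},{"hand":1,"z":17},{"hand":1,"z":19,"y":3,"x":2},{"hand":1,"z":19,"y":8,"x":6,"wz":0.18},{"hand":1,"z":19,"y":13,"x":9,"wz":0.36},{"hand":1,"z":19,"y":18,"x":12,"wz":0.54},{"hand":1,"z":19,"y":23,"x":15,"wz":0.72}]' 20
```

```text
mon base [646. 564.   0.] pen [273. 360.   0.] machine edge if z=0,300 [450.   3.   0.] [276.  13. 300.]
(274, -561, 205) [354.  88.] [704. 434.]
(274, -561, 400) [360.  32.] [765. 382.]
(450, -250, 400) [312.  37.] [605. 228.]
(450, 0, 300) [312.  88.] [428. 218.]
[675. 337. 100.] [196. 220.]
[582. 300. 200.] [244. 167.]
[490. 263. 300.] [294. 112.]
[397. 225. 400.] [346.  55.]schema error: expected keys hand, x, y, z, wx, wy, wz
```

```bash
python3 -m pendant '[{"hand":1,"x":0,"y":0,"z":6,"wx":0,"wy":0,"wz":0},{"hand":1,"x":0,"y":0,"z":12,"wx":0,"wy":0,"wz":0},{"hand":1,"x":0,"y":0,"z":18,"wx":0,"wy":0,"wz":0},{"hand":1,"x":2,"y":3,"z":22,"wx":0,"wy":0,"wz":0},{"hand":1,"x":6,"y":7,"z":22,"wx":0,"wy":0,"wz":0.18},{"hand":1,"x":9,"y":12,"z":22,"wx":0,"wy":0,"wz":0.36},{"hand":1,"x":12,"y":17,"z":22,"wx":0,"wy":0,"wz":0.54},{"hand":1,"x":15,"y":22,"z":22,"wx":0,"wy":0,"wz":0.72}]' 20
```

```text
time_s: 2.0
eef_pos: [425.2, -339.7, 425.6]
tool_rot: [0.831, 0.557, -0.0, 0.0]
contact_force: [1.3, -0.7, 0.2]
gripper_width: 0.182
gripper_force: 0.0
```

```bash
python3 -m pendant '[{"hand":1,"x":0,"y":5.5,"z":0,"wx":0,"wy":0,"wz":0.17},{"hand":1,"x":0,"y":11,"z":0,"wx":0,"wy":0,"wz":0.34},{"hand":1,"x":0,"y":16.5,"z":0,"wx":0,"wy":0,"wz":0.51},{"hand":1,"x":0,"y":22,"z":0,"wx":0,"wy":0,"wz":0.68},{"hand":1,"x":-1,"y":28,"z":0,"wx":0,"wy":0,"wz":0.85},{"hand":1,"x":-2,"y":34,"z":0,"wx":0,"wy":0,"wz":1.02},{"hand":1,"x":-2.5,"y":40,"z":0,"wx":0,"wy":0,"wz":1.19},{"hand":1,"x":-3,"y":45,"z":0,"wx":0,"wy":0,"wz":1.35}]' 20
python3 - <<'E'
from h import *
s=status.sense(); print(s["joint_pos"].round(2) if hasattr(s["joint_pos"],"round") else s["joint_pos"])
im,o=look("wrist",["lever_tip","lever","flap","flap_pull","filter_unit"]); cv2.imwrite("pics/w1.png",im); [print(k,v) for k,v in o.items()]
c=imaging.get_calibration("wrist"); print(np.array(c["T"]).round(2).tolist(), proj("wrist",(366,244,155)), proj("wrist",(412,312,130)))
E
```

```text
time_s: 3.0
eef_pos: [393.8, 110.8, 425.7]
tool_rot: [0.301, 0.954, -0.0, 0.001]
contact_force: [0.2, 0.6, -0.8]
gripper_width: 0.003
gripper_force: 0.0
[ 0.42 -0.13 -0.68  1.73 -0.08  1.51  0.72]
lever_tip [(0.78, [383.0, 234.0, 143.0]), (0.42, [460.0, 279.0, 135.0])]
lever [(0.63, [463.0, 275.0, 135.0]), (0.59, [379.0, 238.0, 145.0])]
flap [(0.94, [462.0, 275.0, 140.0])]
flap_pull [(0.78, [463.0, 274.0, 138.0])]
filter_unit [(0.72, [452.0, 266.0, 139.0])]
[[0.58, 0.79, 0.2, 337.98], [0.81, -0.56, -0.14, 148.82], [-0.0, 0.24, -0.97, 606.0], [0.0, 0.0, 0.0, 1.0]] [355.6045117   96.56547878] [414.15509592  97.39677877]
```

View pics/w1.png

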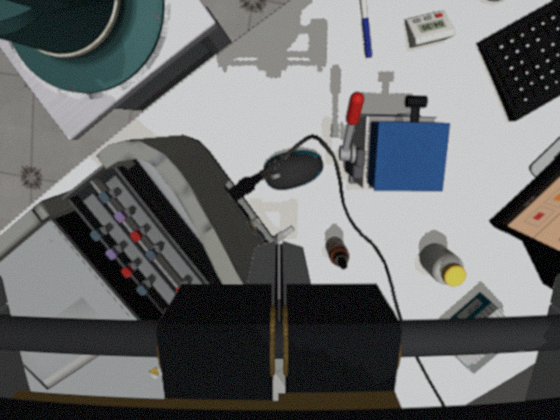

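The wrist view shows the red grip at (356,100) and the pull bar at (416,101). The flap corners are at (374,121), (449,124), (443,191) and (370,187), within a few pixels of the prediction. I'll add these to the fit.

```bash
cat >> f0.py <<'E'
print("--- with wrist")
obs+=[("wrist",(374,121),(-46,-48,133),1),("wrist",(449,124),(-46,48,133),1),("wrist",(443,191),(46,48,133),1),("wrist",(370,187),(46,-48,133),1),("wrist",(416,101),(-72,0,130),1),("wrist",(356,99),(-71,-82,155),0)]
W4={"scene":4,"side":4,"wrist":1}; off["wrist"]=(0,0); cal["wrist"]=imaging.get_calibration("wrist")
def res(q): 
    return np.concatenate([proj(c,W(q,flap(P,q[3]) if f else P),cal[c])-(np.array(px)/W4[c]+off[c]) for c,px,P,f in obs])
r=least_squares(res,q,x_scale=[10,10,.1,.1],loss="soft_l1")
q=r.x; print(q, np.round(res(q).reshape(-1,2),1).tolist()); np.save("q.npy",q)
for n,P in dict(tip=(-71,-82,155),tipdown=(-100,-82,93),pivot=(0,-82,85),pull=flap((-72,0,130),q[3]),hinge=(46,0,88),ins=(-16,0,109)).items(): print(n,W(q,P).round(1))
tcp=np.array(status.sense()["eef_pos"])
# contact TCP poses: 92 mm along lever, 9 mm normal
for j in (-.15,0,.35,.65,.7,.75):
    e=.78-j; P=(-92*np.cos(e)+0*9*np.sin(e),-82,85+92*np.sin(e)+9*np.cos(e)+0); P=(-92*np.cos(e)-9*np.sin(e)*-1*-0,P[1],P[2]); w=W(q,P); print(j,w.round(1),((w-tcp)/10).round(2))
print("yaw tool y",R.from_quat(status.sense()["tool_rot"]).as_matrix()[:,1].round(3), "unit y",(-np.sin(q[2])).round(3),np.cos(q[2]).round(3))
E
python3 f0.py | sed -n '/---/,$p'
```

```text
--- with wrist
[ 4.72360861e+02  2.68327191e+02 -6.27992893e-01 -3.13147569e-03] [[-0.7, -0.7], [0.8, -1.0], [1.5, -0.6], [0.0, 1.0], [-0.4, 1.8], [0.0, 0.2], [1.1, 0.2], [-0.5, -0.6], [-0.1, -1.5], [-2.6, -1.8], [-2.0, -1.9], [-2.8, 0.5], [-1.6, -4.0], [-0.2, -1.2], [-0.4, 0.7], [3.1, -2.2], [-0.3, -3.3], [-1.4, -1.5], [2.7, 1.6], [-2.0, -1.7], [-0.3, -1.8]]
tip [366.7 243.7 155. ]
tipdown [343.3 260.7  93. ]
pivot [424.2 202.   85. ]
pull [414.  310.7 129.6]
hinge [509.6 241.3  88. ]
ins [459.4 277.7 109. ]
-0.15 [379.7 234.3 164.1] [ -1.5   12.67 -26.12]
0 [371.3 240.4 156.1] [ -2.34  13.28 -26.93]
0.35 [356.5 251.1 131.5] [ -3.82  14.35 -29.38]
0.65 [350.4 255.6 105.9] [ -4.43  14.79 -31.95]
0.7 [350.  255.9 101.3] [ -4.47  14.82 -32.4 ]
0.75 [349.8 256.   96.8] [ -4.49  14.84 -32.86]
yaw tool y [ 0.58   0.814 -0.   ] unit y 0.588 0.809
```

```bash
python3 -m pendant '[{"hand":1,"x":-0.5,"y":3,"z":-5.5,"wx":0,"wy":0,"wz":0},{"hand":1,"x":-1,"y":6.4,"z":-11,"wx":0,"wy":0,"wz":0},{"hand":1,"x":-1.5,"y":9.6,"z":-16,"wx":0,"wy":0,"wz":0.01},{"hand":1,"x":-2,"y":12.8,"z":-21,"wx":0,"wy":0,"wz":0.01},{"hand":1,"x":-2,"y":12.8,"z":-23.5,"wx":0,"wy":0,"wz":0.01}]' 20
python3 - <<'E'
from h import *
im,o=look("wrist",[]); cv2.imwrite("pics/w2.png",im); print(status.sense()["eef_pos"],status.sense()["joint_pos"],proj("wrist",(366.7,243.7,155)),proj("wrist",(414,310.7,129.6)))
E
```

```text
time_s: 3.92
eef_pos: [373.5, 237.1, 188.1]
tool_rot: [0.299, 0.954, -0.0, -0.001]
contact_force: [0.3, -1.6, 0.4]
gripper_width: 0.003
gripper_force: 0.0
[373.17310465 235.40941837 186.17484235] [ 0.20192267  0.19459346 -0.91110896  2.04276712  0.18085608  0.9908726
  0.16262168] [282.93788291 223.53087937] [401.19927267 214.33764869]
```

View pics/w2.png

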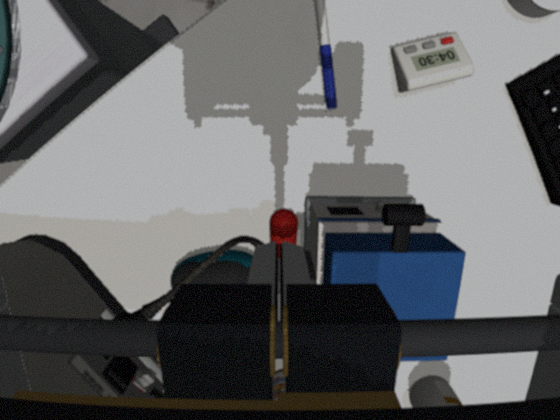

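```bash
python3 -m pendant '[{"hand":1,"x":0,"y":0.2,"z":-1.5,"wx":0,"wy":0,"wz":0},{"hand":1,"x":-0.5,"y":0.5,"z":-3.2,"wx":0,"wy":0,"wz":0},{"hand":1,"x":-1,"y":0.9,"z":-4.8,"wx":0,"wy":0,"wz":0},{"hand":1,"x":-1.5,"y":1.3,"z":-6.4,"wx":0,"wy":0,"wz":0},{"hand":1,"x":-1.8,"y":1.5,"z":-7.6,"wx":0,"wy":0,"wz":0},{"hand":1,"x":-1.8,"y":1.5,"z":-8.3,"wx":0,"wy":0,"wz":0},{"hand":1,"x":-1.8,"y":1.5,"z":-8.3,"wx":0,"wy":0,"wz":0}]' 20
python3 - <<'E'
from h import *
im,o=look("wrist",["lever_tip"]); cv2.imwrite("pics/w3.png",im); s=status.sense(); print(s["eef_pos"],s["contact_force"],o)
q=np.load("q.npy")
from fit import W
for j in (0.55,.6,.65,.7):
    e=.78-j; print(j,proj("wrist",W(q,(-109*np.cos(e),-82,85+109*np.sin(e)))).round(1))
E
```

```text
time_s: 4.85
eef_pos: [357.5, 251.8, 108.0]
tool_rot: [0.3, 0.954, 0.001, 0.001]
contact_force: [-3.8, 2.1, 11.0]
gripper_width: 0.007
gripper_force: 5.1
[357.59968999 251.71025766 108.28943476] [-3.99738246  0.85109085 10.0725367 ] {'lever_tip': [(0.75, [344.0, 261.0, 110.0])]}
0.55 [276.2 216.5]
0.6 [276.2 211.9]
0.65 [276.3 208. ]
0.7 [276.4 204.8]
```

View pics/w3.png

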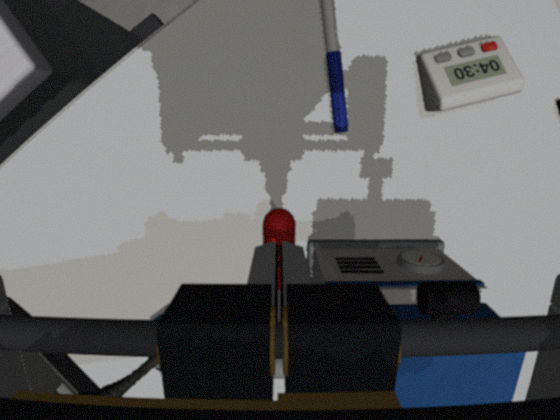

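The lever is nearly down, with the grip's end at (279,210). I'll press on to the stop in small steps.

```bash
python3 -m pendant '[{"hand":1,"x":0,"y":0,"z":-0.4,"wx":0,"wy":0,"wz":0},{"hand":1,"x":0,"y":0,"z":-0.8,"wx":0,"wy":0,"wz":0},{"hand":1,"x":0,"y":0,"z":-0.8,"wx":0,"wy":0,"wz":0}]'; python3 -m pendant '[{"hand":1,"x":0,"y":0,"z":-0.3,"wx":0,"wy":0,"wz":0},{"hand":1,"x":0,"y":0,"z":-0.3,"wx":0,"wy":0,"wz":0}]'
```

```text
time_s: 5.32
eef_pos: [357.6, 252.1, 100.6]
tool_rot: [0.3, 0.954, 0.001, 0.001]
contact_force: [-7.2, 1.7, 20.2]
gripper_width: 0.007
gripper_force: 9.2
time_s: 5.58
eef_pos: [357.7, 252.5, 98.8]
tool_rot: [0.299, 0.954, 0.0, 0.001]
contact_force: [-19.2, -5.8, 61.8]
gripper_width: 0.002
gripper_force: 30.2
```

That is the stop (62 N). I'll back off and run the other two strokes slightly shallower.

```bash
python3 -m pendant '[{"hand":1,"x":0.2,"y":-0.2,"z":2.5,"wx":0,"wy":0,"wz":0},{"hand":1,"x":1.1,"y":-0.8,"z":6,"wx":0,"wy":0,"wz":0},{"hand":1,"x":1.8,"y":-1.5,"z":9.4,"wx":0,"wy":0,"wz":0},{"hand":1,"x":1.8,"y":-1.5,"z":9.4,"wx":0,"wy":0,"wz":0},{"hand":1,"x":1.8,"y":-1.5,"z":9.4,"wx":0,"wy":0,"wz":0},{"hand":1,"x":1.8,"y":-1.5,"z":9.4,"wx":0,"wy":0,"wz":0}]'
python3 - <<'E'
from h import *
from fit import W
im,o=look("wrist",["lever_tip"]); s=status.sense(); print(s["eef_pos"],s["contact_force"],o)
q=np.load("q.npy")
b,g,r=[im[:,:,i].astype(int) for i in range(3)]; m=(r>100)&(g<60)&(b<60); m[:150]=0; m[270:]=0; m[:,:240]=0; m[:,320:]=0
ys,xs=np.nonzero(m); print("red top",ys.min(),xs.mean())
for j in (0,.1,.2,.4): e=.78-j; print(j,proj("wrist",W(q,(-109*np.cos(e),-82,85+109*np.sin(e)))).round(1))
E
```

```text
time_s: 6.32
eef_pos: [374.2, 236.4, 189.8]
tool_rot: [0.299, 0.954, -0.0, -0.0]
contact_force: [0.4, -0.4, -0.6]
gripper_width: 0.007
gripper_force: 0.0
[374.18573748 236.55476171 189.88438683] [-0.07715917 -0.00573539  0.13556693] {'lever_tip': [(0.68, [663.0, 257.0, 26.0]), (0.61, [369.0, 246.0, 162.0])]}
red top 216 283.60103626943004
0 [280.6 214.1]
0.1 [280.8 199.6]
0.2 [281.  186.9]
0.4 [281.1 167.6]
```

Fully back up. Strokes 2 and 3:

```bash
D='[{"hand":1,"x":0,"y":0.2,"z":-1.5,"wx":0,"wy":0,"wz":0}]'; python3 -m pendant '[{"hand":1,"x":0,"y":0.2,"z":-1.8,"wx":0,"wy":0,"wz":0},{"hand":1,"x":-0.6,"y":0.6,"z":-3.8,"wx":0,"wy":0,"wz":0},{"hand":1,"x":-1.2,"y":1.1,"z":-5.8,"wx":0,"wy":0,"wz":0},{"hand":1,"x":-1.8,"y":1.5,"z":-7.8,"wx":0,"wy":0,"wz":0},{"hand":1,"x":-1.8,"y":1.5,"z":-8.8,"wx":0,"wy":0,"wz":0},{"hand":1,"x":-1.8,"y":1.5,"z":-9.2,"wx":0,"wy":0,"wz":0},{"hand":1,"x":-1.8,"y":1.5,"z":-9.2,"wx":0,"wy":0,"wz":0},{"hand":1,"x":-1.8,"y":1.5,"z":-9.2,"wx":0,"wy":0,"wz":0}]'
python3 -m pendant '[{"hand":1,"x":0.2,"y":-0.2,"z":2.5,"wx":0,"wy":0,"wz":0},{"hand":1,"x":1.1,"y":-0.8,"z":6,"wx":0,"wy":0,"wz":0},{"hand":1,"x":1.8,"y":-1.5,"z":9.2,"wx":0,"wy":0,"wz":0},{"hand":1,"x":1.8,"y":-1.5,"z":9.2,"wx":0,"wy":0,"wz":0},{"hand":1,"x":1.8,"y":-1.5,"z":9.2,"wx":0,"wy":0,"wz":0},{"hand":1,"x":1.8,"y":-1.5,"z":9.2,"wx":0,"wy":0,"wz":0}]'
python3 -m pendant '[{"hand":1,"x":0,"y":0.2,"z":-1.8,"wx":0,"wy":0,"wz":0},{"hand":1,"x":-0.6,"y":0.6,"z":-3.8,"wx":0,"wy":0,"wz":0},{"hand":1,"x":-1.2,"y":1.1,"z":-5.8,"wx":0,"wy":0,"wz":0},{"hand":1,"x":-1.8,"y":1.5,"z":-7.8,"wx":0,"wy":0,"wz":0},{"hand":1,"x":-1.8,"y":1.5,"z":-8.8,"wx":0,"wy":0,"wz":0},{"hand":1,"x":-1.8,"y":1.5,"z":-9.2,"wx":0,"wy":0,"wz":0},{"hand":1,"x":-1.8,"y":1.5,"z":-9.2,"wx":0,"wy":0,"wz":0},{"hand":1,"x":-1.8,"y":1.5,"z":-9.2,"wx":0,"wy":0,"wz":0}]'
```

```text
time_s: 7.42
eef_pos: [355.5, 253.0, 99.0]
tool_rot: [0.298, 0.955, -0.0, -0.0]
contact_force: [-19.8, -4.5, 59.9]
gripper_width: 0.002
gripper_force: 29.4
time_s: 8.18
eef_pos: [373.8, 236.5, 189.3]
tool_rot: [0.298, 0.954, -0.0, -0.001]
contact_force: [-0.4, 0.3, -0.5]
gripper_width: 0.004
gripper_force: 0.0
time_s: 9.18
eef_pos: [355.3, 253.1, 98.9]
tool_rot: [0.298, 0.955, -0.0, -0.0]
contact_force: [-21.4, -6.0, 62.4]
gripper_width: 0.005
gripper_force: 30.8
```

```bash
python3 -m pendant '[{"hand":1,"x":0.2,"y":-0.2,"z":2.5,"wx":0,"wy":0,"wz":0},{"hand":1,"x":1.1,"y":-0.8,"z":6,"wx":0,"wy":0,"wz":0},{"hand":1,"x":1.8,"y":-1.5,"z":9.2,"wx":0,"wy":0,"wz":0},{"hand":1,"x":1.8,"y":-1.5,"z":13,"wx":0,"wy":0,"wz":0},{"hand":0.4,"x":4,"y":2.5,"z":14,"wx":0,"wy":0,"wz":0},{"hand":0.4,"x":6,"y":5.9,"z":14,"wx":0,"wy":0,"wz":0},{"hand":0.4,"x":6,"y":5.9,"z":12,"wx":0,"wy":0,"wz":0},{"hand":0.4,"x":6,"y":5.9,"z":12,"wx":0,"wy":0,"wz":0}]'
python3 - <<'E'
from h import *
im,o=look("wrist",["lever_tip","flap_pull"]); cv2.imwrite("pics/w4.png",im); s=status.sense(); print(s["eef_pos"],s["gripper_width"],o)
print(proj("wrist",(366.7,243.7,155)),proj("wrist",(414,310.7,129.6)), np.round(s["joint_pos"],2))
E
```

```text
time_s: 10.18
eef_pos: [415.4, 310.5, 216.0]
tool_rot: [0.298, 0.955, -0.001, -0.002]
contact_force: [-0.3, -0.7, -0.3]
gripper_width: 0.395
gripper_force: 0.0
[416.45185263 310.4503167  218.48262918] 0.5204276402061296 {'lever_tip': [(0.76, [384.0, 239.0, 152.0])], 'flap_pull': [(0.94, [451.0, 282.0, 138.0])]}
[161.48431032 220.75223729] [276.35783731 212.87554506] [ 0.08  0.34 -0.95  1.84  0.31  1.12 -0.01]
```

View pics/w4.png

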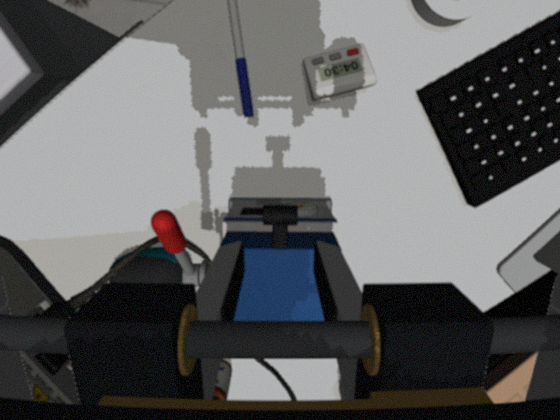

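The pull bar is at (281,213) between the fingers, about 3 mm towards unit +y from the fit. Next I descend and grip it.

```bash
python3 -m pendant '[{"hand":0.4,"x":0,"y":0.3,"z":-4,"wx":0,"wy":0,"wz":0},{"hand":0.4,"x":0,"y":0.3,"z":-8,"wx":0,"wy":0,"wz":0},{"hand":0.4,"x":0,"y":0.3,"z":-10.7,"wx":0,"wy":0,"wz":0},{"hand":1,"x":0,"y":0.3,"z":-10.7,"wx":0,"wy":0,"wz":0},{"hand":1,"x":0,"y":0.3,"z":-10.7,"wx":0,"wy":0,"wz":0},{"hand":1,"x":0,"y":0.3,"z":-10.7,"wx":0,"wy":0,"wz":0},{"hand":1,"x":0,"y":0.3,"z":-10.7,"wx":0,"wy":0,"wz":0}]' 15
python3 - <<'E'
from h import *
im,o=look("side",[]); cv2.imwrite("pics/s4.png",cv2.resize(im[120:280,220:420],(600,480)))
s=status.sense(); p=np.array(s["eef_pos"]); print(p,s["gripper_width"]*94,s["contact_force"])
q=np.load("q.npy"); u=np.array([np.cos(q[2]),np.sin(q[2])])
a0=.342
for a in (0,.25,.5,.75,1,1.25,1.5,1.75,1.9,1.95):
    d=125*np.array([np.cos(a0)-np.cos(a0+a),np.sin(a0+a)-np.sin(a0)])
    print(a,(np.r_[u*d[0],d[1]]/10).round(1))
E
```

```text
time_s: 11.2
eef_pos: [415.2, 311.8, 111.5]
tool_rot: [0.299, 0.954, -0.002, -0.0]
contact_force: [-10.3, -11.2, 1.3]
gripper_width: 0.274
gripper_force: 15.0
[415.21268044 311.80136363 111.41186479] 25.60378418540793 [-11.25017818  -9.47916105   2.00493389]
0 [ 0. -0.  0.]
0.25 [ 1.1 -0.8  2.8]
0.5 [ 2.8 -2.   5.1]
0.75 [ 4.9 -3.5  6.9]
1 [ 7.2 -5.3  8. ]
1.25 [ 9.7 -7.1  8.3]
1.5 [12.2 -8.9  7.9]
1.75 [ 14.6 -10.6   6.6]
1.9 [ 15.8 -11.5   5.6]
1.95 [ 16.2 -11.8   5.2]
```

View pics/s4.png

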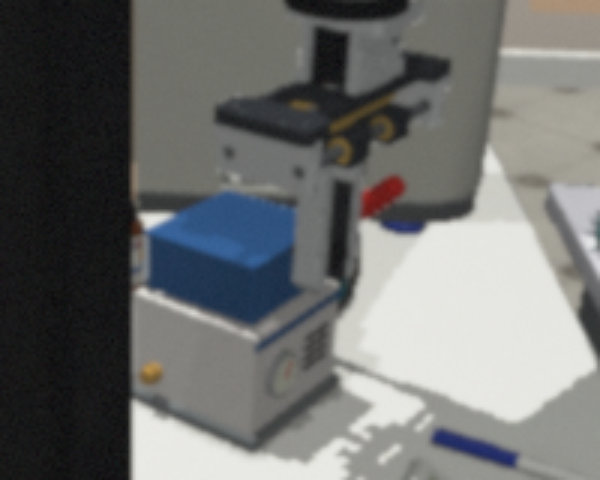

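Width is 25.6 mm, so the bar is gripped. The 15 N sideways suggests the gripper centre is about 2 mm off, so I'll correct that while swinging along the arc.

```bash
python3 -m pendant '[{"hand":1,"x":-0.1,"y":-0.15,"z":0,"wx":0,"wy":0,"wz":0},{"hand":1,"x":0.4,"y":-0.5,"z":1.4,"wx":0,"wy":0,"wz":0},{"hand":1,"x":1,"y":-0.9,"z":2.8,"wx":0,"wy":0,"wz":0},{"hand":1,"x":1.8,"y":-1.5,"z":4,"wx":0,"wy":0,"wz":0},{"hand":1,"x":2.7,"y":-2.1,"z":5.1,"wx":0,"wy":0,"wz":0},{"hand":1,"x":3.7,"y":-2.9,"z":6.1,"wx":0,"wy":0,"wz":0},{"hand":1,"x":4.8,"y":-3.6,"z":6.9,"wx":0,"wy":0,"wz":0},{"hand":1,"x":4.8,"y":-3.6,"z":6.9,"wx":0,"wy":0,"wz":0}]' 15
```

```text
time_s: 12.25
eef_pos: [465.5, 276.4, 181.6]
tool_rot: [0.3, 0.954, -0.0, 0.0]
contact_force: [-5.8, -5.3, 2.4]
gripper_width: 0.274
gripper_force: 15.0
```

```bash
python3 - <<'E'
from h import *
c=dict(imaging.get_calibration("wrist")); T=np.array([[0.58,0.79,0.2,337.98],[0.81,-0.56,-0.14,148.82],[0,0.24,-0.97,606],[0,0,0,1]]); c["T"]=T
o2,d2=ray("wrist",(491,221),c)
for px in [(295,160),(302,30),(278,170)]:
    o1,d1=ray("scene",px); A=np.c_[d1,-d2]; t=np.linalg.lstsq(A,o2-o1,rcond=None)[0]; print(px,(o1+d1*t[0]).round(),(o2+d2*t[1]).round())
s=status.sense(); print(s["contact_force"],np.round(s["joint_pos"],2))
E
```

```text
(295, 160) [582. 300. 201.] [582. 294. 199.]
(302, 30) [274. 170. 700.] [287. 119. 691.]
(278, 170) [670. 383.  51.] [676. 349.  42.]
[-5.76637351 -5.29790425  2.39028674] [ 0.12  0.43 -0.9   1.83  0.38  1.07  0.04]
```

The monitor's lower corner is at (582,297,200), which is 88 mm off the unit's x axis. The 177 mm gripper body would graze it further along the arc. I'll swing to about 1 rad, release, then push the flap over with shut fingers offset to unit y = -30.

```bash
python3 -m pendant '[{"hand":1,"x":1,"y":-1,"z":0.7,"wx":0,"wy":0,"wz":0},{"hand":1,"x":2.2,"y":-1.9,"z":1.1,"wx":0,"wy":0,"wz":0},{"hand":1,"x":2.2,"y":-1.9,"z":1.1,"wx":0,"wy":0,"wz":0},{"hand":0.4,"x":2.2,"y":-1.9,"z":1.1,"wx":0,"wy":0,"wz":0},{"hand":0.4,"x":2.2,"y":-1.9,"z":1.1,"wx":0,"wy":0,"wz":0},{"hand":0.4,"x":2.2,"y":-1.9,"z":1.1,"wx":0,"wy":0,"wz":0},{"hand":0.4,"x":2.2,"y":-1.9,"z":4,"wx":0,"wy":0,"wz":0},{"hand":0.4,"x":2.2,"y":-1.9,"z":7,"wx":0,"wy":0,"wz":0}]' 15
python3 - <<'E'
from fit import *
s=status.sense(); p=np.array(s["eef_pos"]); q=np.load("q.npy"); print(p,s["gripper_width"]*94,s["contact_force"])
im,o=look("side",["flap","flap_pull"]); cv2.imwrite("pics/s5.png",cv2.resize(im[80:280,220:420],(600,600))); print(o)
for P in [(-50,-30,250),(-50,-30,140),(-12,-30,140),(63,-30,140)]: w=W(q,P); print(P,w.round(),((w-p)/10).round(1))
E
```

```text
time_s: 13.25
eef_pos: [486.3, 258.5, 251.1]
tool_rot: [0.299, 0.954, -0.0, -0.0]
contact_force: [1.4, -0.2, 0.7]
gripper_width: 0.602
gripper_force: 0.0
[486.31747834 258.47323216 251.13004687] 56.616111842090895 [ 1.35074394 -0.17136667  0.65055574]
{'flap': [(0.8, [500.0, 280.0, 170.0])], 'flap_pull': [(0.63, [499.0, 277.0, 169.0])]}
(-50, -30, 250) [414. 273. 250.] [-7.2  1.5 -0.1]
(-50, -30, 140) [414. 273. 140.] [ -7.2   1.5 -11.1]
(-12, -30, 140) [445. 251. 140.] [ -4.1  -0.7 -11.1]
(63, -30, 140) [506. 207. 140.] [  1.9  -5.1 -11.1]
```

View pics/s5.png

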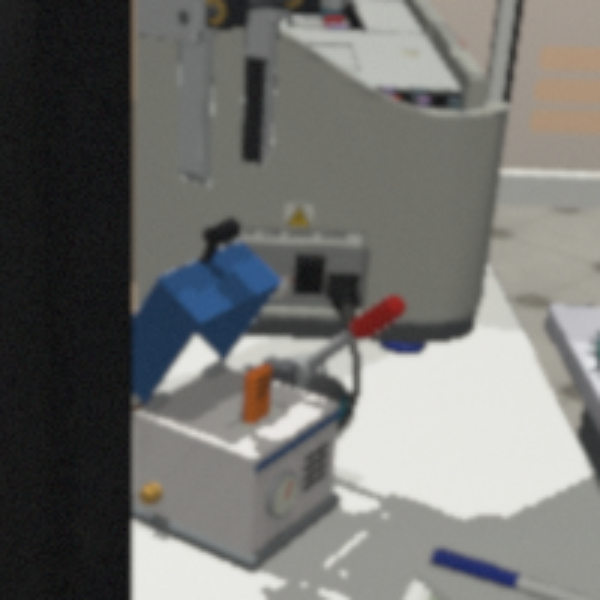

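The flap stays at about 1 rad and the orange handle is exposed at crop pixel (257,392). Backing off, closing and dropping in front of the flap's edge.

```bash
python3 -m pendant '[{"hand":1,"x":-3.6,"y":0.7,"z":0,"wx":0,"wy":0,"wz":0},{"hand":1,"x":-7.2,"y":1.5,"z":0,"wx":0,"wy":0,"wz":0},{"hand":1,"x":-7.2,"y":1.5,"z":0,"wx":0,"wy":0,"wz":0},{"hand":1,"x":-7.2,"y":1.5,"z":-5.5,"wx":0,"wy":0,"wz":0},{"hand":1,"x":-7.2,"y":1.5,"z":-11,"wx":0,"wy":0,"wz":0},{"hand":1,"x":-5.6,"y":0.4,"z":-11,"wx":0,"wy":0,"wz":0},{"hand":1,"x":-4.5,"y":-0.4,"z":-11,"wx":0,"wy":0,"wz":0}]' 15
python3 -m pendant '[{"hand":1,"x":1.2,"y":-0.9,"z":0,"wx":0,"wy":0,"wz":0},{"hand":1,"x":2.4,"y":-1.8,"z":0,"wx":0,"wy":0,"wz":0},{"hand":1,"x":3.4,"y":-2.5,"z":0,"wx":0,"wy":0,"wz":0},{"hand":1,"x":4.4,"y":-3.2,"z":0,"wx":0,"wy":0,"wz":0},{"hand":1,"x":5.2,"y":-3.8,"z":0,"wx":0,"wy":0,"wz":0},{"hand":1,"x":6.0,"y":-4.4,"z":0,"wx":0,"wy":0,"wz":0},{"hand":1,"x":6.0,"y":-4.4,"z":0,"wx":0,"wy":0,"wz":0}]' 15
python3 - <<'E'
from fit import *
s=status.sense(); print(s["eef_pos"],s["contact_force"],np.round(s["joint_pos"],2))
im,o=look("scene",["flap","flap_pull"]); cv2.imwrite("pics/s6.png",np.hstack([cv2.resize(im[170:290,230:330],(400,480)),cv2.resize(imaging.get_image("side")[120:240,240:340],(400,480))])); print(o)
E
```

```text
time_s: 14.28
eef_pos: [443.6, 253.9, 141.5]
tool_rot: [0.299, 0.954, 0.0, 0.0]
contact_force: [0.1, 0.6, 0.9]
gripper_width: 0.009
gripper_force: 0.0
time_s: 15.15
eef_pos: [502.0, 210.0, 140.3]
tool_rot: [0.299, 0.954, -0.0, -0.0]
contact_force: [-0.2, 0.7, -0.2]
gripper_width: 0.009
gripper_force: 0.0
[502.04238254 210.00174528 140.30033137] [-0.18698995  0.68791785 -0.18994781] [ 0.22  0.48 -0.86  1.86  0.43  1.    0.15]
{'flap': [(0.78, [538.0, 211.0, 102.0]), (0.6, [454.0, 276.0, 96.0])], 'flap_pull': [(0.95, [540.0, 212.0, 106.0])]}
```

View pics/s6.png

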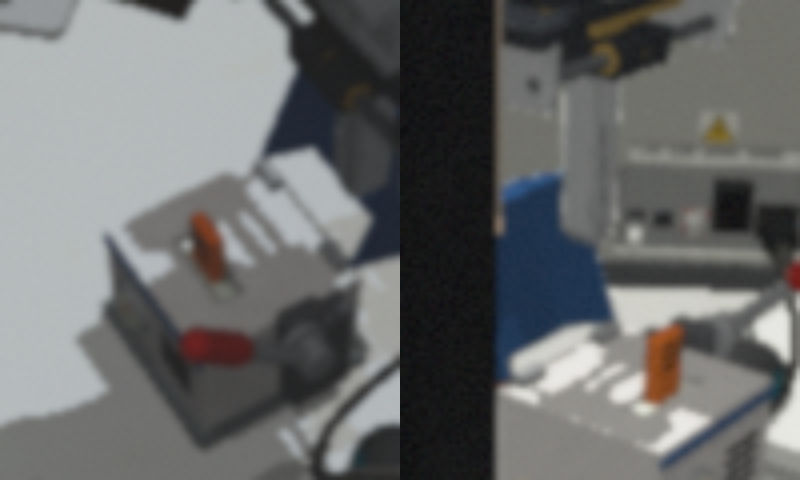

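The flap is well past upright (blue leaning back behind the fingers), the lever is up, and the orange handle shows at left-crop (207,245). Moving above the handle.

```bash
python3 -m pendant '[{"hand":1,"x":-2.4,"y":1.8,"z":1,"wx":0,"wy":0,"wz":0},{"hand":0.4,"x":-4.6,"y":3.5,"z":5,"wx":0,"wy":0,"wz":0},{"hand":0.4,"x":-4.2,"y":6.85,"z":6,"wx":0,"wy":0,"wz":0},{"hand":0.4,"x":-4.2,"y":6.85,"z":6,"wx":0,"wy":0,"wz":0},{"hand":0.4,"x":-4.2,"y":6.85,"z":6,"wx":0,"wy":0,"wz":0}]' 15
python3 - <<'E'
from fit import *
s=status.sense(); print(s["eef_pos"],s["gripper_width"]*94)
im,o=look("wrist",["insert","flap","lever_tip"]); print(o); cv2.imwrite("pics/w7.png",im)
q=np.load("q.npy"); print([proj("wrist",W(q,(-16+a,b,121))).round(1).tolist() for a in (-5,5) for b in (-12,12)], proj("wrist",np.r_[s["eef_pos"][:2],121.]).round(1))
E
```

```text
time_s: 15.98
eef_pos: [458.8, 279.1, 200.3]
tool_rot: [0.298, 0.954, -0.0, -0.0]
contact_force: [1.0, -0.2, -0.6]
gripper_width: 0.393
gripper_force: 0.0
[458.77614805 279.07327788 200.25996611] 36.933183976181894
{'insert': [], 'flap': [(0.83, [549.0, 217.0, 167.0])], 'lever_tip': [(0.79, [386.0, 237.0, 149.0])]}
[[261.3, 212.6], [293.3, 213.2], [261.2, 225.4], [292.9, 226.0]] [278.2 217.7]
```

View pics/w7.png

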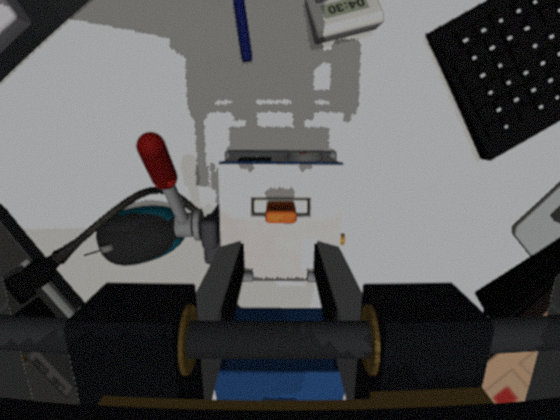

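The handle is at (281,212) between the open fingers, with the seated insert centred to about 2 mm. Descend and grip.

```bash
python3 -m pendant '[{"hand":0.4,"x":0,"y":0.15,"z":-4,"wx":0,"wy":0,"wz":0},{"hand":0.4,"x":0,"y":0.15,"z":-8,"wx":0,"wy":0,"wz":0},{"hand":0.4,"x":0,"y":0.15,"z":-10.7,"wx":0,"wy":0,"wz":0},{"hand":0.4,"x":0,"y":0.15,"z":-10.7,"wx":0,"wy":0,"wz":0},{"hand":1,"x":0,"y":0.15,"z":-10.7,"wx":0,"wy":0,"wz":0},{"hand":1,"x":0,"y":0.15,"z":-10.7,"wx":0,"wy":0,"wz":0},{"hand":1,"x":0,"y":0.15,"z":-10.7,"wx":0,"wy":0,"wz":0},{"hand":1,"x":0,"y":0.15,"z":-10.7,"wx":0,"wy":0,"wz":0}]' 15
```

```text
time_s: 17.18
eef_pos: [459.8, 280.6, 93.8]
tool_rot: [0.299, 0.954, 0.0, 0.0]
contact_force: [-0.4, -1.3, 5.2]
gripper_width: 0.252
gripper_force: 15.0
```

```bash
python3 -m pendant '[{"hand":1,"x":0,"y":0,"z":1,"wx":0,"wy":0,"wz":0},{"hand":1,"x":0,"y":0,"z":2.5,"wx":0,"wy":0,"wz":0},{"hand":1,"x":0,"y":0,"z":4.5,"wx":0,"wy":0,"wz":0},{"hand":1,"x":0,"y":0,"z":7,"wx":0,"wy":0,"wz":0},{"hand":1,"x":0,"y":0,"z":9.5,"wx":0,"wy":0,"wz":0},{"hand":1,"x":0,"y":0,"z":12,"wx":0,"wy":0,"wz":0},{"hand":1,"x":0,"y":0,"z":14,"wx":0,"wy":0,"wz":0},{"hand":1,"x":0,"y":0,"z":14.3,"wx":0,"wy":0,"wz":0}]' 20
python3 -m pendant '[{"hand":1,"x":0,"y":0,"z":0,"wx":0,"wy":0,"wz":0},{"hand":1,"x":0,"y":0,"z":0,"wx":0,"wy":0,"wz":0},{"hand":1,"x":0,"y":0,"z":0,"wx":0,"wy":0,"wz":0},{"hand":1,"x":0,"y":0,"z":0,"wx":0,"wy":0,"wz":0}]'
python3 - <<'E'
from h import *
a=imaging.get_image("scene")[150:290,220:340]; b=imaging.get_image("side")[110:250,240:360]
cv2.imwrite("pics/end.png",np.hstack([cv2.resize(i,(400,466)) for i in (a,b)]))
E
```

```text
time_s: 18.18
eef_pos: [460.0, 280.8, 237.9]
tool_rot: [0.299, 0.954, 0.001, 0.001]
contact_force: [-0.9, -0.7, -0.3]
gripper_width: 0.252
gripper_force: 20.0
time_s: 18.68
eef_pos: [459.4, 280.5, 236.1]
tool_rot: [0.299, 0.954, -0.0, -0.0]
contact_force: [-0.6, -0.1, -1.0]
gripper_width: 0.253
gripper_force: 20.0
```

View pics/end.png

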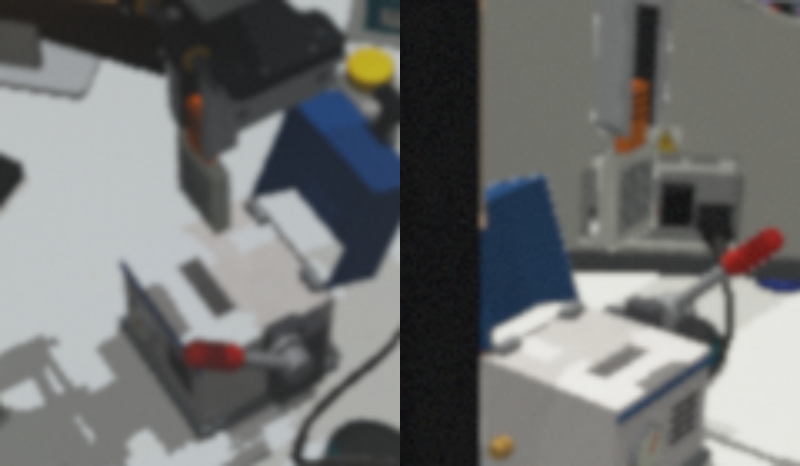

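The insert hangs upright from the fingers, with its lower edge at about (205,225) left and (630,250) right. It is about 8 cm above the empty slot, the flap leans back open, and the lever is up. Handing in.

```bash
python3 -c "
from station import bot; print(bot.job_done())"
```

```text
the job is handed in; nothing more can be done
None
```

The job is handed in: three full lever strokes made, the flap left open past upright, and the insert held upright and still about 8 cm above the deck, after about 19 s on the robot's clock.

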